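# Lock the manipulator arm and offer its retaining ring to the pillar groove

### The job

First push the loose lock pin fully home through the lug of the manipulator's swing arm into the base below, and let go of it. Then take the ring pliers off their cradle by the handles, squeeze them until the ring is wide open, slide the ring down over the pillar without forcing it, and finish while holding it there: pliers level, ring fully spread, centred round the pillar at the height of the groove and carried by the robot alone. Leave the other things on the bench where they are.

Things in the scene. Friction and masses are not known exactly. Their poses are not given: they have to be found in the camera images.
- pin_knob (a point): Loose lock pin (35 g): black cylindrical knob, 18 mm diameter, 30 mm tall, over an 8 mm steel shank reaching 27 mm below the knob, foot tapered. This point is the knob's centre, 15 mm above its underside; z up along the pin. It starts standing in the middle of a white block, 60 x 60 x 32 mm, the knob resting on the block's top (knob 32 to 62 mm above the bench).
- lug_hole (a point): Mouth of the lock-pin hole, in the top face of the grey lug (40 x 44 mm), 30 mm above the bench. Hole 10 mm in diameter, chamfered, vertical, through the lug (16 mm) and on through the aluminium base below, aligned. With the pin home the knob rests on the lug, its centre 15 mm above this point. Axes as mount; the pillar stands 75 mm away along -y.
- groove (a point): Centre of the dark groove in the mount's upright steel pillar, on the pillar's axis, 48 mm above the bench. The pillar is 30 mm in diameter and 70 mm high above the bench, its last 10 mm tapering to 18 mm diameter. The groove is 8 mm high (44 to 52 mm above the bench), 26.6 mm in diameter. Axes as mount.
- pliers: Ring pliers (loose, about 0.22 kg), level, a 3 mm thick steel snap ring already hooked on their tips. Origin: pivot centre at mid-height; x to the ring, z up; the ring lies at z = 0. Handles x = -32 to -120 mm, z -8 to +8 mm; jaws to x = 45 mm; ring's far edge at x = 78 mm relaxed, 69 mm spread; widest part of the ring 24 mm either side. At the start on the cradle, pivot 48 mm above the bench.
- pliers_grip (a point): Where to squeeze: midway between the handles at mid-height, 60 mm behind the pivot (axes as pliers). Fingers close along y on the outer faces: about 54 mm apart relaxed, 30 mm (flat, parallel) at the end. The ring's spring resists with about 4 N, growing to 9 N per handle; then the handles meet a firm stop. Gripping at 30 to 60 N is harmless and holds steadily.
- ring_centre (a point): Centre of the opening of the fully spread ring, 48.5 mm ahead of the pivot and 108.5 mm ahead of pliers_grip, at the ring's mid-thickness (axes as pliers). Spread, the ring clears the 30 mm pillar by 2 to 3 mm with this point on the pillar's axis; relaxed (28 mm inside) it does not pass.
- jaw_l (a joint): Opening of the pliers: 0 relaxed, 0.20 rad with the handles fully squeezed and the ring fully spread, up to 0.22 when gripped hard (each handle turns by this angle).
- cradle: Fixed grey cradle of the pliers, 170 x 90 mm; origin on the bench under the start of the pliers' pivot, x as the pliers' x within 0.04 rad. Supports with tops at 40 mm under the pivot (26 mm long) and under the handle ends (x = -105 to -119 mm); nothing higher than 8 mm between.
- mount: Fixed manipulator mount; origin on the bench under the pillar's axis, z up, +y to the lock-pin hole (75 mm), +x along the grey arm with a black motor (top 64 mm high, near side 78 mm from the pillar axis). Grey hub round the pillar: radius 27 mm, top at 30 mm. The base reaches 45 mm to the -x side, 12 mm high; the -x side is free for the pliers.
- canister: Bystander: clear jar with black cap, 42 mm diameter, 55 mm high; origin at its underside.
- dish: Bystander: glass dish, 60 mm diameter, 13 mm high; origin at its underside.
- driver: Bystander: screwdriver with black handle, 150 mm long, lying on the bench.
Mind the look-alikes: they are no part of the job. Leave any pink look-alike of the pliers alone. Leave any orange look-alike of the mount alone.

How it is judged:
On the way, in this order (a step that is already met when the one before it is completed fails the run):
1. the lock pin is home in the lug and let go (horizontal distance between pin_knob and lug_hole below 0.004 m and z of pin_knob in the frame of lug_hole below 0.018 m and distance between the grasp point and pin_knob above 0.04 m), for 0.2 s.
2. the pliers are lifted off the cradle with the ring spread (value of joint jaw_l above 0.17 rad and contact force between pliers and cradle below 0.05 N and height (world z) of pliers above 0.055 m), for 0.2 s.
At the end, for the whole second after the job is handed in: Pin home (knob within 3 mm of the lug, 4 mm of the axis, 0.15 rad of upright); fingers hold the pliers still, squeezed past 0.17 rad, level to 0.10 rad, ring centre within 5 mm of the pillar axis and 4 mm of the groove's mid-height, under 2 N between pliers and mount (horizontal distance between pin_knob and lug_hole below 0.004 m and z of pin_knob in the frame of lug_hole below 0.018 m and angle between pin_knob's own z axis and vertical below 0.15 rad and horizontal distance between ring_centre and groove below 0.005 m and z of ring_centre in the frame of groove between -0.004 and 0.004 m and angle between pliers's own z axis and vertical below 0.1 rad and value of joint jaw_l above 0.17 rad and contact force between the fingers and pliers above 5 N and contact force between pliers and mount below 2 N and linear speed of pliers below 0.02 m/s); the arm keeps its last pose, push and grip.
It fails at once if the pliers or ring are forced against the mount (over 30 N) (contact force between pliers and mount above 30 N).
It fails at once if a bystander is moved more than 30 mm (distance of any of canister, dish, driver from where it was at the start of the episode above 0.03 m).
It also fails if it takes over 58 s, if anything falls off the work surface, if the arm or the gripper's body presses on something with over 40 N, if the wrist force passes 120 N, or if a joint passes its speed limit or range.

### The arm

A 6-joint arm with a two-finger parallel gripper is mounted at the origin on the work surface. World frame = base frame: x ahead of the robot, y to its left, z up, the work surface at z = 0. Lengths are in m, angles in rad, forces in N, time in s.
With the tool pointing down it reaches from about 0.25 to 0.725 m from the base axis. Payload 4 kg.
Tool frame: the origin (TCP) lies midway between the tips of the shut fingers; the grasp point (between the pads) lies 19 mm behind it; z points along the fingers, y is the direction in which the jaws open and shut (so a half turn about z gives the same grasp; the last joint's range is limited). The gripper opens to 85 mm and grips with 20 to 120 N. Pads are 22 mm wide; open, the fingers measure 114 mm over their backs; the gripper's body (76 mm by 85 mm) begins 54 mm behind the grasp point. The pads swing forward as they close: fully open they stand 13 mm farther back than shut.
Start: joints at [1.195, 0.241, 0.005, 1.335, 0, 1.571], TCP at [0.184, 0.465, 0.192] pointing down, gripper open.
Joint ranges: [-2.72, 2.72], [-1.05, 1.87], [-1.09, 1.28], [-1.99, 2.15], [-1.42, 1.44], [-3.14, 3.14]. Speed limits (rad/s): [2.79, 2.79, 3.14, 3.14, 3.14, 3.14].

### API

Orientations are given as a 3x3 rotation matrix whose columns are the frame's x, y, z axes.
In Python, from bench import env gives the robot as it stands.
- The arm moves only by the shell command python3 -m handwheel 'ROWS' [FORCE]. ROWS is a JSON object of lists of equal length, an entry for each row: "xyz": the shift along the tool's x, y, z each as a share of 2.5 cm, from -1 to 1, a list of three; "delta_rot": the turn, a rotation vector about the tool's x, y, z each as a share of 180 degrees, from -1 to 1, a list of three; "hand": the closure, from -1 (fully open) to 1 (shut). A call has 1 to 20 rows; each row shifts and turns the commanded pose from where the row before left it, along the tool's axes as they then stand; what a row does not reach is not made up. A row lasts 1/12 s, in which the tool goes at most 41.7 mm and 7.16 degrees, less where a joint would pass 70% of its speed; a pose out of reach is approached as far as the arm can. A call with a number of a shift or a turn outside -1 to 1 is refused whole. A call with a gripper value outside its range is refused whole. The fingers move at their own pace and stop on an object; FORCE is the grip in N (left out, the last holds). Time passes only in rows, so rows that do not move let the fingers close. It gives the time, the measured TCP pose, the force and the opening at its end, in the units of the state.
- env.get_obs(): the state, without advancing time (a new reading comes with each control period).
- env.read_camera(name): name is "scene" or "top" or "wrist"; returns a dict with "img" (384x512x3 uint8, red, green, blue), "intrinsics" (3x3 intrinsics, pixels), "cam_to_world" (4x4, takes a point from camera to world coordinates). Camera axes: x right, y down, z forward; pixel columns grow to the right and rows downward; lengths in m; the calibration is good to about 2 mm. A picture is of the moment at which its call begins. There is no depth.
- env.sign_off(): hands the job in, once; it reports no verdict.
The state is a dict: "clock": time; "qpos": joint angles; "dq": joint speeds; "effort": joint torques, N m; "tool_pos": TCP position; "eef_rot": TCP orientation; "force": force on the tool from outside, world axes, zero at the start; "moment": the same for the moment, N m; "gripper_width": opening from 0.0 (shut) to 1.0 (fully open).
Only numpy, scipy, OpenCV 4.12 (cv2) and the standard library are available. Lean on these libraries where they do the work, as an engineer would, in place of code of your own. Each camera call takes 0.05 s, during which the arm holds its last target. There are 200 camera calls.

## Working session

There is one attempt and no reset: what is moved stays moved. The work goes in short steps, Python scripts to look and compute and a shell command to move; the robot and the scene stay as the last step left them, time stands still between calls to the robot, and variables do not carry over. Pictures are saved under pics/ and viewed, about 8 in all and at most 12, crops included, and the job is handed in when it is done.

```bash
mkdir -p pics; ls; cat > h.py <<'E'
import numpy as np, cv2
from bench import env
def cam(n):
    r=env.read_camera(n); return r["img"],np.array(r["intrinsics"]),np.array(r["cam_to_world"])
def ray(K,T,u,v,z):
    d=T[:3,:3]@np.linalg.inv(K)@[u,v,1.]; o=T[:3,3]; return o+d*(z-o[2])/d[2]
def proj(K,T,p):
    c=T[:3,:3].T@(np.array(p)-T[:3,3]); q=K@c; return q[:2]/q[2]
def save(n,im): cv2.imwrite("pics/"+n,im[...,::-1])
E
python3 - <<'E'
from h import *
np.set_printoptions(precision=4,suppress=True)
for n in("top","scene"):
    im,K,T=cam(n); save(n+"0.png",im); np.savez(n+"0.npz",im=im,K=K,T=T); print(n,K,T)
o=env.get_obs(); print(o["clock"],o["tool_pos"],o["eef_rot"],o["gripper_width"])
E
```

```text
pics
top [[468.4109   0.     256.6306]
 [  0.     468.4109 184.6311]
 [  0.       0.       1.    ]] [[-0.0202 -0.9909  0.1328  0.3985]
 [-0.9998  0.0201 -0.0026  0.0025]
 [-0.0001 -0.1328 -0.9911  1.3686]
 [ 0.      0.      0.      1.    ]]
scene [[353.2439   0.     251.9586]
 [  0.     353.2439 191.4429]
 [  0.       0.       1.    ]] [[ 0.1791  0.5489 -0.8165  1.3829]
 [ 0.9838 -0.1081  0.1431 -0.1122]
 [-0.0097 -0.8289 -0.5594  0.6057]
 [ 0.      0.      0.      1.    ]]
0.1 [0.1833 0.4645 0.1911] [[-0.9302  0.367  -0.0007]
 [ 0.367   0.9302 -0.0018]
 [ 0.     -0.0019 -1.    ]] 0.998660298352323
```

View pics/top0.png

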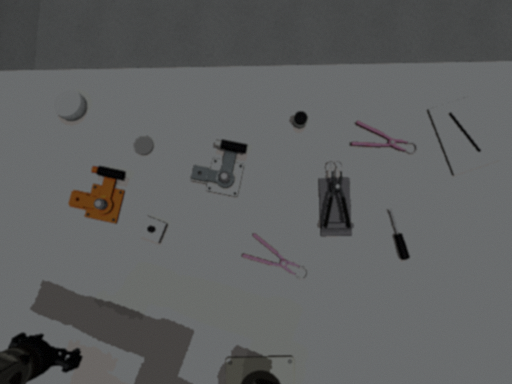

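View pics/scene0.png

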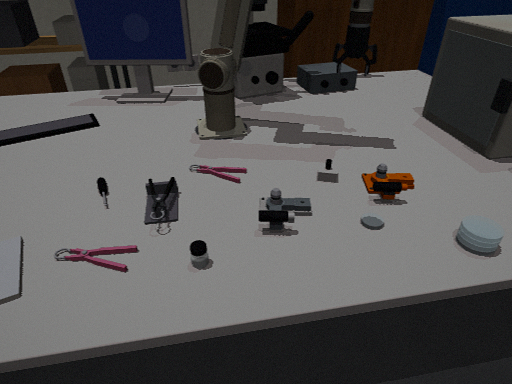

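The top view shows:
- **Mounts:** grey at about (224,177) and orange at (100,203). The grey one fits the description.
- **Pliers:** one black pair on a grey cradle at (336,200), and pink pairs at (385,140) and (275,258). The black pair on the cradle fits.
- **Pin:** a black knob on the white block at (152,229).

I'll confirm these in one enlarged crop.

```bash
python3 - <<'E'
from h import *
im=np.load("top0.npz")["im"]
f=lambda a,w:cv2.resize(cv2.convertScaleAbs(a,alpha=1.7),(w,w*a.shape[0]//a.shape[1]),interpolation=cv2.INTER_CUBIC)
a=f(im[130:205,180:255],400);b=f(im[155:240,300:370+15],400);c=f(im[210:250,130:170],400)
d=np.zeros((400,400,3),np.uint8)
save("crop1.png",cv2.resize(np.vstack([np.hstack([a,b]),np.hstack([c,d])])[:, :],(600,600))) 
E
```

```text
(no output)
```

View pics/crop1.png

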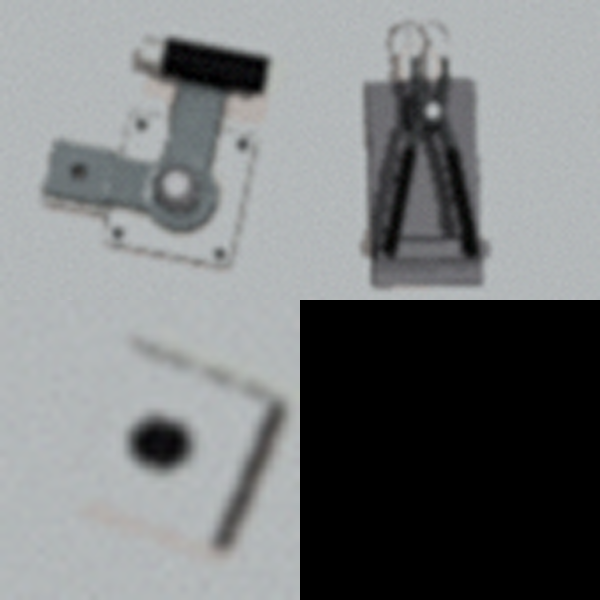

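The crop confirms the targets: the grey mount has a hole in its lug at about (199.5,172.5) and its pillar top at (224,175.5). The knob is at (151.3,229) and the pliers' pivot at (337.4,186). The ring's shadow lies to its left.

```bash
python3 - <<'E'
from h import *
np.set_printoptions(precision=4,suppress=True)
f=np.load("top0.npz");K,T=f["K"],f["T"]
R=lambda u,v,z:ray(K,T,u,v,z)
hole=R(199.5,172.5,.03);pil=R(223.8,175.5,.07);knob=R(151.3,229.1,.062);piv=R(337.4,186.2,.055);ring=R(340,167.5,.048)
hl=R(300+390/3.53-300/3.53,155+250/3.53,.056);hr=R(300+(470-300)/3.53,155+250/3.53,.056)
print("hole",hole,"pil",pil,np.linalg.norm((hole-pil)[:2]),"knob",knob,"piv",piv,"ring",ring,np.linalg.norm((ring-piv)[:2]),"hmid",(hl+hr)/2,hl-hr)
d=hole-pil; print("mount y angle",np.arctan2(d[1],d[0]),"pl x angle",np.arctan2((piv-(hl+hr)/2)[1],(piv-(hl+hr)/2)[0]))
print(np.linalg.norm(knob[:2]))
E
```

```text
hole [0.6166 0.1635 0.03  ] pil [0.6002 0.0906 0.07  ] 0.07474130237485423 knob [0.4548 0.2943 0.062 ] piv [ 0.5654 -0.2292  0.055 ] ring [ 0.62   -0.2402  0.048 ] 0.055704806001690976 hmid [ 0.4537 -0.2226  0.056 ] [0.0013 0.0633 0.    ]
mount y angle 1.349365675434914 pl x angle -0.05894664885011392
0.5417203436336226
```

```bash
python3 -m handwheel '{"xyz":[[0,0,0],[0,0,0],[0,0,0],[0,0,0],[0,0,0],[0,0,0],[0,0,0],[0,0,0],[0,0,0],[0,0,0],[0,0,0],[0,0,0]],"delta_rot":[[0,0,0.0376],[0,0,0.0376],[0,0,0.0376],[0,0,0.0376],[0,0,0.0376],[0,0,0.0376],[0,0,0.0376],[0,0,0.0376],[0,0,0.0376],[0,0,0.0376],[0,0,0.0376],[0,0,0.0376]],"hand":[-1,-1,-1,-1,-1,-1,-1,-1,-1,-1,-1,-1]}'
python3 -m handwheel '{"xyz":[[-0.33,0.93,0],[-0.33,0.93,0],[-0.33,0.93,0],[-0.33,0.93,0],[-0.33,0.93,0],[-0.33,0.93,0],[-0.33,0.93,0],[-0.33,0.93,0],[-0.33,0.93,0],[-0.33,0.93,0],[-0.33,0.93,0],[-0.33,0.93,0],[-0.33,0.93,0],[0,0,0],[0,0,0]],"delta_rot":[[0,0,0],[0,0,0],[0,0,0],[0,0,0],[0,0,0],[0,0,0],[0,0,0],[0,0,0],[0,0,0],[0,0,0],[0,0,0],[0,0,0],[0,0,0],[0,0,0],[0,0,0]],"hand":[-1,-1,-1,-1,-1,-1,-1,-1,-1,-1,-1,-1,-1,-1,-1]}'
python3 - <<'E'
from h import *
np.set_printoptions(precision=4,suppress=True)
im,K,T=cam("wrist");save("w1.png",im);o=env.get_obs()
R=o["eef_rot"];print(R,o["qpos"]);print(K,"cam in tool",R.T@(T[:3,3]-o["tool_pos"]),R.T@T[:3,:3])
print("knob pred",proj(K,T,[.4548,.2943,.062]))
np.savez("w1.npz",im=im,K=K,T=T)
E
```

```text
clock: 1.1
tool_pos: [0.1833, 0.4647, 0.1914]
eef_rot: [[0.226, 0.974, -0.001], [0.974, -0.226, -0.001], [-0.001, -0.0, -1.0]]
force: [-0.3, 0.6, 0.3]
gripper_width: 1.003
clock: 2.35
tool_pos: [0.455, 0.2929, 0.1911]
eef_rot: [[0.223, 0.975, -0.002], [0.975, -0.223, -0.001], [-0.001, -0.001, -1.0]]
force: [-0.2, -0.5, -0.9]
gripper_width: 1.0
[[ 0.2217  0.9751 -0.0016]
 [ 0.9751 -0.2217 -0.0005]
 [-0.0008 -0.0015 -1.    ]] [0.5732 0.3237 0.1161 1.3648 0.0005 2.3675]
[[324.4338   0.     255.5577]
 [  0.     324.4338 198.3082]
 [  0.       0.       1.    ]] cam in tool [ 0.082   0.0006 -0.1814] [[-0.0015 -0.9476 -0.3194]
 [ 1.     -0.0011 -0.0013]
 [ 0.0008 -0.3194  0.9476]]
knob pred [255.8395 175.4555]
```

View pics/w1.png

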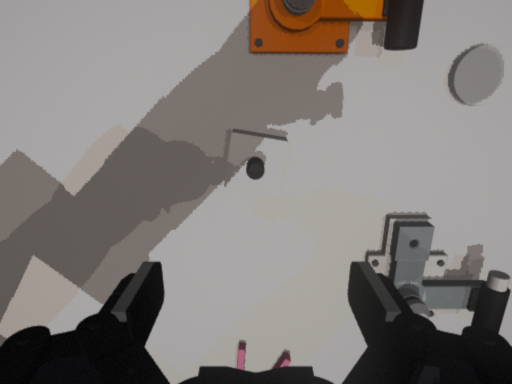

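The wrist view shows the knob at (255,168), 7 px from its prediction. The lug hole is at (413,243). I'll measure both by blobs.

```bash
python3 - <<'E'
from h import *
np.set_printoptions(precision=4,suppress=True)
f=np.load("w1.npz");im,K,T=f["im"],f["K"],f["T"];g=cv2.cvtColor(im,cv2.COLOR_RGB2GRAY)
def blob(u,v,r,th):
    s=(g[v-r:v+r,u-r:u+r]<th).astype(np.uint8);n,l,st,c=cv2.connectedComponentsWithStats(s)
    k=1+np.argmin(np.linalg.norm(c[1:]-r,axis=1)+1e3*(st[1:,4]<15));return st[k]+[u-r,v-r,0,0,0],c[k]+[u-r,v-r]
print(g[164:184:3,240:272:3]);print(g[236:252:2,404:424:2])
st,c=blob(255,169,18,50);print(st,c,ray(K,T,*c,.047), "pred px span top/bot",proj(K,T,[.4548,.2943,.062]),proj(K,T,[.4548,.2943,.032]))
st,c=blob(413,243,8,70);print(st,c,ray(K,T,*c,.030))
E
```

```text
[[109 104 125  38  50  52  48  44 116 167 167]
 [121 166 100  45  54  54  52  51 124 168 168]
 [165 167  84  52  53  52  51  51 110 167 167]
 [166 167 131  51  51  52  50  49 147 167 166]
 [167 167 165  69  51  51  51  80 167 167 168]
 [168 167 166 167 138 107 126 167 167 166 168]
 [167 168 167 167 166 166 167 167 167 168 167]]
[[105 105 108 113 112 112 114 115 114 113]
 [103 105 106 109 111 108 108 114 114 113]
 [104 105 104  98  68  55  68  98 113 114]
 [104 104 103  62  47  46  49  84 111 114]
 [103 103  97  52  49  47  50  86 110 113]
 [102 103 101  72  55  56  73  95 111 111]
 [103 102 102  97  88  88  94 103 104 105]
 [102 103 102 103 101 101 103 103 104 105]]
[247 158  16  13  99] [254.2626 162.3939] [0.4554 0.3042 0.047 ] pred px span top/bot [255.8395 175.4555] [255.8817 168.3784]
[410 240   8   7  48] [413.5 243. ] [0.6142 0.1659 0.03  ]
```

```bash
cat >> h.py <<'E'
def blob(im,u,v,r,th):
    g=cv2.cvtColor(im,cv2.COLOR_RGB2GRAY);u,v=int(u),int(v)
    s=(g[v-r:v+r,u-r:u+r]<th).astype(np.uint8);n,l,st,c=cv2.connectedComponentsWithStats(s)
    k=1+np.argmin(np.linalg.norm(c[1:]-r,axis=1)+1e3*(st[1:,4]<15));m=(l==k)
    return st[k]+[u-r,v-r,0,0,0],c[k]+[u-r,v-r],m
E
python3 -m handwheel '{"xyz":[[0.1,0,0.8],[0.1,0,0.8],[0,0,0.8],[0,0,0.8],[0,0,0],[0,0,0]],"delta_rot":[[0,0,0],[0,0,0],[0,0,0],[0,0,0],[0,0,0],[0,0,0]],"hand":[-1,-1,-1,-1,-1,-1]}'
python3 - <<'E'
from h import *
np.set_printoptions(precision=4,suppress=True)
im,K,T=cam("wrist");save("w2.png",im);np.savez("w2.npz",im=im,K=K,T=T);o=env.get_obs()
p=proj(K,T,[.455,.297,.055]);print(p)
st,c,m=blob(im,*p,35,85);print(st,c)
v=st[1]+st[3]; 
# bottom disc edge = top rim near side
for z in(.062,.047): print(z,ray(K,T,*c,z), o["eef_rot"].T@(ray(K,T,*c,z)-o["tool_pos"]))
b=ray(K,T,c[0],v-.5,.062);R=o["eef_rot"];print("disc centre",b+R[:,0]*.009,"tool",R.T@(b+R[:,0]*.009-o["tool_pos"]))
save("c2.png",cv2.resize(im[int(p[1])-50:int(p[1])+50,int(p[0])-50:int(p[0])+50],(400,400)))
E
```

```text
clock: 2.9
tool_pos: [0.4538, 0.2987, 0.1111]
eef_rot: [[0.219, 0.976, -0.003], [0.976, -0.219, -0.002], [-0.002, -0.002, -1.0]]
force: [0.5, -1.0, 0.0]
gripper_width: 1.002
[258.456  202.6906]
[247 182  24  32 600] [258.4883 197.3433]
0.062 [0.4564 0.3036 0.062 ] [0.0045 0.0004 0.0504]
0.047 [0.4554 0.2986 0.047 ] [-0.0006  0.0005  0.0654]
disc centre [0.4556 0.2997 0.062 ] tool [0.0005 0.0004 0.0504]
```

View pics/c2.png

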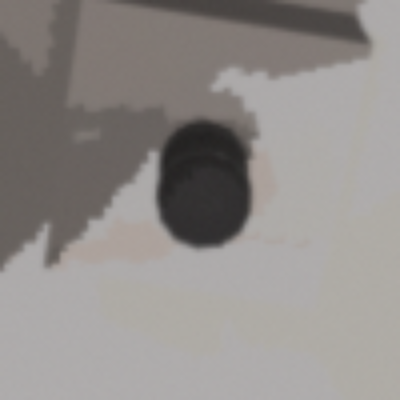

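The crop shows the knob's top disc, centred within 0.5 mm of the tool axis. Next I descend and grip the upper part of the knob.

```bash
python3 -m handwheel '{"xyz":[[0.02,0.01,0.57],[0,0.01,0.57],[0,0,0.57],[0,0,0.57],[0,0,0.56],[0,0,0],[0,0,0],[0,0,0],[0,0,0],[0,0,0],[0,0,0],[0,0,0],[0,0,0],[0,0,0],[0,0,0]],"delta_rot":[[0,0,0],[0,0,0],[0,0,0],[0,0,0],[0,0,0],[0,0,0],[0,0,0],[0,0,0],[0,0,0],[0,0,0],[0,0,0],[0,0,0],[0,0,0],[0,0,0],[0,0,0]],"hand":[-1,-1,-1,-1,-1,-1,1,1,1,1,1,1,1,1,1]}' 40
```

```text
clock: 4.2
tool_pos: [0.4563, 0.299, 0.0409]
eef_rot: [[0.221, 0.975, -0.0], [0.975, -0.221, -0.0], [-0.0, -0.0, -1.0]]
force: [0.1, -0.1, -0.3]
gripper_width: 0.001
```

```bash
python3 - <<'E'
from h import *
im,K,T=cam("wrist");im2,_,_=cam("scene")
save("m1.png",np.hstack([cv2.resize(im[150:384,100:400],(400,312)),cv2.resize(im2[140:230,280:396],(400,312))]))
E
```

```text
(no output)
```

View pics/m1.png

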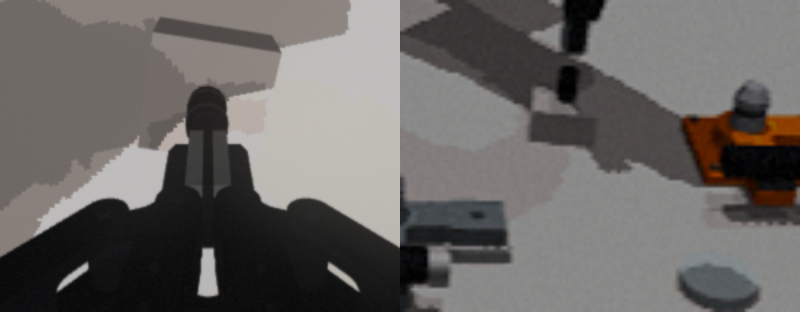

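```bash
python3 - <<'E'
from h import *
np.set_printoptions(precision=4,suppress=True)
im,K,T=cam("wrist");o=env.get_obs();R=o["eef_rot"];print(o["tool_pos"],o["gripper_width"],o["force"])
for px in((256,234),(256,216)):
  for z in(.062,.032): print(px,z,R.T@(ray(K,T,*px,z)-o["tool_pos"]))
print("tcp px",proj(K,T,o["tool_pos"]),"tcp 4cm up",proj(K,T,o["tool_pos"]+[0,0,.04]))
S,K2,T2=cam("scene");print("scene tcp",proj(K2,T2,o["tool_pos"]),"block-top knob base",proj(K2,T2,[.4556,.2997,.032]),proj(K2,T2,[.4556,.2997,.062]))
E
```

```text
[0.4563 0.299  0.0408] -0.0014777135676565924 [-0.2478 -0.5159  0.1698]
(256, 234) 0.062 [ 0.0079 -0.0003 -0.0212]
(256, 234) 0.032 [-0.006  -0.0003  0.0088]
(256, 216) 0.062 [ 0.0184 -0.0003 -0.0212]
(256, 216) 0.032 [ 0.0064 -0.0003  0.0088]
tcp px [256.4602 231.1239] tcp 4cm up [256.584  264.7202]
scene tcp [328.1628 164.9496] block-top knob base [327.9785 167.2148] [329.0258 159.011 ]
```

View enlarged.

```bash
python3 - <<'E'
from h import *
im,K,T=cam("wrist")
f=lambda a:cv2.resize(cv2.convertScaleAbs(a,alpha=2.2,beta=15),(790,590),interpolation=cv2.INTER_CUBIC)
save("m2.png",f(im[195:315,176:336]))
E
```

```text
(no output)
```

View pics/m2.png

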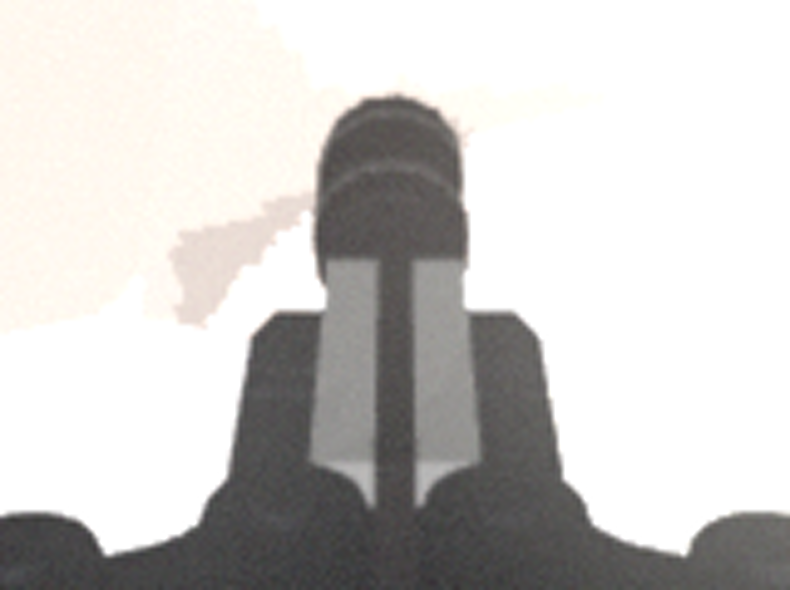

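The fingers shut above the knob: it's still upright and unmoved, and the tips appear roughly 20 mm above its top even though the reported TCP is lower. I'll find the true tip height by a gentle touch on the knob's top.

```bash
python3 -m handwheel '{"xyz":[[0,0,0.1],[0,0,0.1],[0,0,0.1],[0,0,0]],"delta_rot":[[0,0,0],[0,0,0],[0,0,0],[0,0,0]],"hand":[1,1,1,1]}'; python3 -m handwheel '{"xyz":[[0,0,0.06],[0,0,0]],"delta_rot":[[0,0,0],[0,0,0]],"hand":[1,1]}'
```

```text
clock: 4.78
tool_pos: [0.4558, 0.2987, 0.0326]
eef_rot: [[0.221, 0.975, -0.001], [0.975, -0.221, -0.001], [-0.001, -0.001, -1.0]]
force: [1.3, 1.6, -0.1]
gripper_width: -0.001
clock: 4.95
tool_pos: [0.4562, 0.2989, 0.0315]
eef_rot: [[0.221, 0.975, -0.0], [0.975, -0.221, -0.0], [-0.0, -0.0, -1.0]]
force: [-0.2, -0.3, -0.0]
gripper_width: -0.002
```

```bash
for i in 1 2 3; do :; done; python3 -m handwheel '{"xyz":[[0,0,0.1],[0,0,0.06],[0,0,0]],"delta_rot":[[0,0,0],[0,0,0],[0,0,0]],"hand":[1,1,1]}'; python3 - <<'E'
from h import *
im,K,T=cam("wrist");g=cv2.cvtColor(im,cv2.COLOR_RGB2GRAY)
print(g[200:270:3,246], g[200:270:3,256]); save("t.png",im)
E
```

```text
clock: 5.2
tool_pos: [0.4561, 0.2989, 0.0275]
eef_rot: [[0.221, 0.975, -0.001], [0.975, -0.221, -0.0], [-0.001, -0.0, -1.0]]
force: [0.3, -0.6, -0.5]
gripper_width: -0.004
[137 136 135 136 137 135 129 111 101  33  32  28  29  34  29  28  58  62
  62  62  63  61  61  62] [136 136 134 136 136 135 134 105  33  35  29  31  30  36  29  32  30  30
  29  30  31  29  29  28]
```

```bash
python3 -m handwheel '{"xyz":[[0,0,0.1],[0,0,0.06],[0,0,0]],"delta_rot":[[0,0,0],[0,0,0],[0,0,0]],"hand":[1,1,1]}'; python3 -m handwheel '{"xyz":[[0,0,0.08],[0,0,0]],"delta_rot":[[0,0,0],[0,0,0]],"hand":[1,1]}'
```

```text
clock: 5.5
tool_pos: [0.4561, 0.2989, 0.0235]
eef_rot: [[0.221, 0.975, -0.001], [0.975, -0.221, -0.0], [-0.001, -0.0, -1.0]]
force: [-0.1, -0.5, 0.1]
gripper_width: 0.003
clock: 5.67
tool_pos: [0.4568, 0.2993, 0.0227]
eef_rot: [[0.221, 0.975, 0.001], [0.975, -0.221, 0.001], [0.001, 0.001, -1.0]]
force: [-2.0, -0.5, 3.7]
gripper_width: 0.001
```

Contact shows at reported z 0.0227 with the knob top at 0.062, so the shut tips stand about 39.5 mm behind the reported TCP. The camera views agree with this, so I'll correct for it: open, descend and grip.

```bash
python3 -m handwheel '{"xyz":[[0,0,-0.25],[0,0,0],[0,0,0],[0,0,0],[0,0,0],[0,0,0],[0,0,0.5],[0,0,0.58],[0,0,0],[0,0,0],[0,0,0],[0,0,0],[0,0,0],[0,0,0],[0,0,0],[0,0,0],[0,0,0],[0,0,0]],"delta_rot":[[0,0,0],[0,0,0],[0,0,0],[0,0,0],[0,0,0],[0,0,0],[0,0,0],[0,0,0],[0,0,0],[0,0,0],[0,0,0],[0,0,0],[0,0,0],[0,0,0],[0,0,0],[0,0,0],[0,0,0],[0,0,0]],"hand":[1,-1,-1,-1,-1,-1,-1,-1,-1,1,1,1,1,1,1,1,1,1]}' 40
```

```text
clock: 7.17
tool_pos: [0.4568, 0.2993, 0.0018]
eef_rot: [[0.221, 0.975, 0.001], [0.975, -0.221, 0.001], [0.001, 0.001, -1.0]]
force: [0.2, -0.9, 5.3]
gripper_width: 0.191
```

```bash
python3 -m handwheel '{"xyz":[[0,0,-0.6],[0,0,-0.9],[0,0,-0.9],[-0.48,0.92,0],[-0.48,0.92,0],[-0.48,0.92,0],[-0.48,0.92,0],[-0.48,0.92,0],[-0.48,0.92,0],[-0.48,0.92,0],[-0.48,0.92,0],[0,0,0],[0,0,0],[0,0,0]],"delta_rot":[[0,0,0],[0,0,0],[0,0,0],[0,0,0],[0,0,0],[0,0,0],[0,0,0],[0,0,0],[0,0,0],[0,0,0],[0,0,0],[0,0,0],[0,0,0],[0,0,0]],"hand":[1,1,1,1,1,1,1,1,1,1,1,1,1,1]}'
python3 - <<'E'
from h import *
np.set_printoptions(precision=4,suppress=True)
im,K,T=cam("wrist");save("w3.png",im);np.savez("w3.npz",im=im,K=K,T=T);o=env.get_obs();R=o["eef_rot"]
for p in([.6154,.1647,.03],[.6166,.1635,.03],[.6142,.1659,.03]): print("hole px",proj(K,T,p))
tp=o["tool_pos"];print(tp)
for h in(0,.03,.057): print("pin",h,proj(K,T,tp+[0,0,.0302+.03-h-.0]))
p=proj(K,T,[.6154,.1647,.03]).astype(int);a=im[p[1]-75:p[1]+75,p[0]-100:p[0]+100]
save("c3.png",cv2.resize(cv2.convertScaleAbs(a,alpha=1.6),(800,600),interpolation=cv2.INTER_CUBIC));print("origin",p-[100,75])
E
```

```text
clock: 8.33
tool_pos: [0.6137, 0.1648, 0.0603]
eef_rot: [[0.221, 0.975, -0.002], [0.975, -0.221, -0.0], [-0.001, -0.002, -1.0]]
force: [-0.1, 0.4, -0.6]
gripper_width: 0.187
hole px [258.8236 212.7431]
hole px [260.869  213.9515]
hole px [256.7731 211.5316]
[0.6135 0.1652 0.0605]
pin 0 [255.6941 288.101 ]
pin 0.03 [255.8391 254.6587]
pin 0.057 [255.9335 232.8971]
origin [158 137]
```

View pics/c3.png

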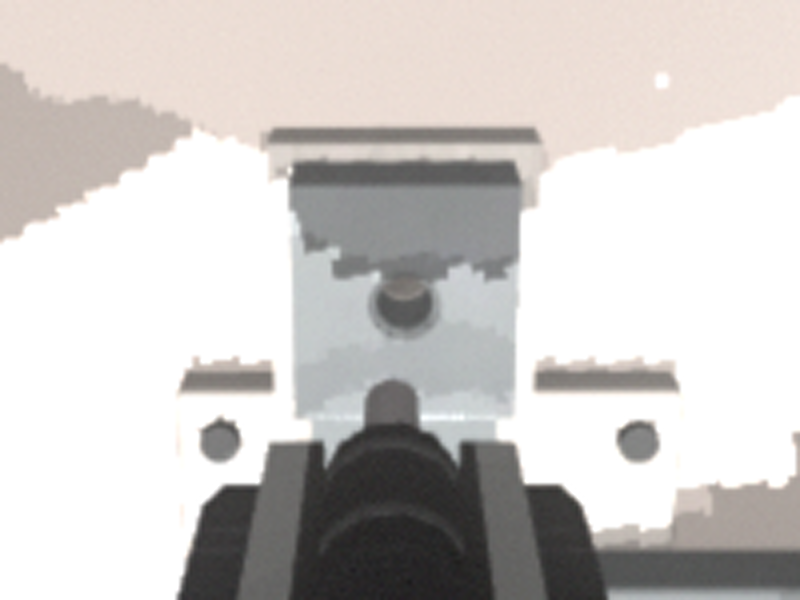

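The crop shows the pin gripped and upright: foot at about (391,395), knob rims at y 425 and 505. The hole is at (404,304), i.e. full-image (259,213). I'll work out the pin's offset in the tool and the shift needed.

```bash
python3 - <<'E'
from h import *
from scipy.optimize import least_squares
np.set_printoptions(precision=4,suppress=True)
f=np.load("w3.npz");K,T=f["K"],f["T"]; o=env.get_obs();R,tp=o["eef_rot"],o["tool_pos"]
P=lambda x,y,zup:proj(K,T,tp+R@[x,y,-zup])
k=lambda u,v:np.array([158+u/4,137+v/4])
def res(q):
    e,fz,y=q;b=.0302+fz  # knob underside above TCP
    return np.r_[P(e+.009,y,b+.03)-k(391,505),P(e+.009,y,b)-k(391,425),P(e+.0032,y,b-.027)-k(391,381)]
s=least_squares(res,[0,0,0],x_scale=.001);print("pin tool x, dz, y",s.x,s.fun)
h=ray(K,T,*k(404,304),.03);ht=R.T@(h-tp);print("hole",h,"tool",ht,"shift mm",1e3*(ht[0]-s.x[0]),1e3*(ht[1]-s.x[2]))
E
```

```text
pin tool x, dz, y [-0.0294 -0.0563 -0.0001] [-0.0272  0.3302  0.0037 -1.3245  0.0307  1.0611]
hole [0.6155 0.1645 0.03  ] tool [-0.0003  0.0021  0.0305] shift mm 29.169618502075902 2.2828663776663523
```

```bash
python3 - <<'E'
from h import *
np.set_printoptions(precision=2,suppress=True)
f=np.load("w3.npz");K,T=f["K"],f["T"]; o=env.get_obs();R,tp=o["eef_rot"],o["tool_pos"]
k=lambda u,v:np.array([158+u/4,137+v/4])
for dz in(-.003,0,.003,.006):
  t=[]
  for v,off,b in((505,.009,.0602),(425,.009,.0302),(381,.0032,.0032)):
    q=R.T@(ray(K,T,*k(391,v),tp[2]+b+dz)-tp); t.append(1e3*(q[0]-off))
  print(dz,np.array(t))
E
```

```text
-0.003 [ 1.46 -3.92 -4.15]
0 [ 3.19 -2.42 -2.78]
0.003 [ 4.92 -0.92 -1.4 ]
0.006 [ 6.65  0.57 -0.03]
```

Two of the three rims don't agree on the pin's offset, so I'll shift as the like-for-like views say (x −0.4, y +2.2 mm). I'll lower the foot to about 7 mm over the lug and check there, where foot and hole are at nearly the same depth.

```bash
python3 -m handwheel '{"xyz":[[-0.02,0.09,0.5],[0,0,0.5],[0,0,0.06],[0,0,0],[0,0,0]],"delta_rot":[[0,0,0],[0,0,0],[0,0,0],[0,0,0],[0,0,0]],"hand":[1,1,1,1,1]}'
python3 - <<'E'
from h import *
np.set_printoptions(precision=4,suppress=True)
im,K,T=cam("wrist");np.savez("w4.npz",im=im,K=K,T=T);o=env.get_obs();R,tp=o["eef_rot"],o["tool_pos"];print(tp)
h=np.array([.6155,.1645,.03]);p=proj(K,T,h);print("hole px",p,"foot pred",proj(K,T,tp+[0,0,.0032]),"tool",R.T@(h-tp))
q=p.astype(int);a=im[q[1]-30:q[1]+45,q[0]-50:q[0]+50]
save("c4.png",cv2.resize(cv2.convertScaleAbs(a,alpha=1.8),(800,600),interpolation=cv2.INTER_CUBIC));print("origin",q-[50,30])
E
```

```text
clock: 8.8
tool_pos: [0.6161, 0.1643, 0.0344]
eef_rot: [[0.22, 0.976, -0.001], [0.976, -0.22, -0.0], [-0.0, -0.001, -1.0]]
force: [0.3, 0.5, 0.3]
gripper_width: 0.188
[0.6167 0.1643 0.035 ]
hole px [255.2967 228.1641] foot pred [257.3212 233.5558] tool [-0.0001 -0.0012  0.005 ]
origin [205 198]
```

View pics/c4.png

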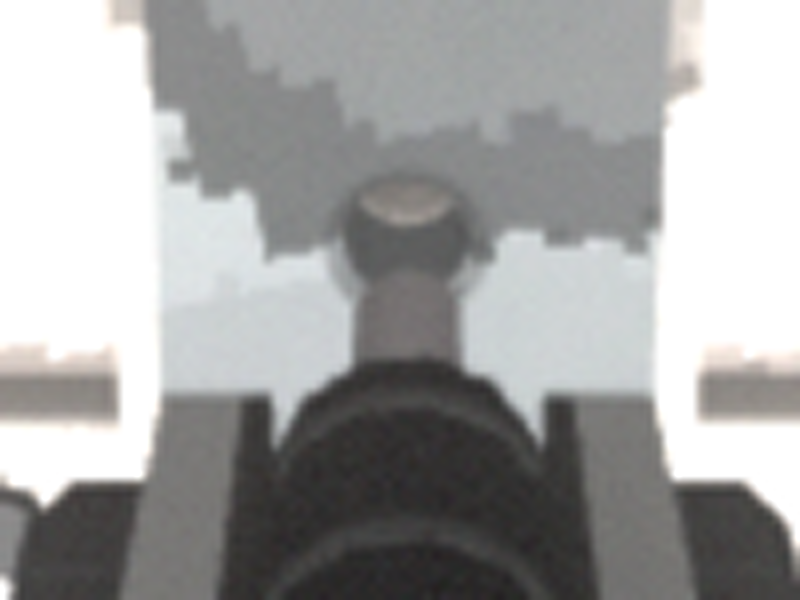

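The crop shows the pin and hole aligned in tool y (shank 407, hole 405), with the foot about 1.2–1.5 mm short in tool x. I'll shift by 1.2 mm and lower gently, watching the force.

```bash
python3 -m handwheel '{"xyz":[[0.05,0,0.1],[0,0,0.1],[0,0,0.08],[0,0,0]],"delta_rot":[[0,0,0],[0,0,0],[0,0,0],[0,0,0]],"hand":[1,1,1,1]}';python3 -m handwheel '{"xyz":[[0,0,0.08],[0,0,0.08],[0,0,0]],"delta_rot":[[0,0,0],[0,0,0],[0,0,0]],"hand":[1,1,1]}'
```

```text
clock: 9.18
tool_pos: [0.6167, 0.165, 0.0272]
eef_rot: [[0.221, 0.975, -0.001], [0.975, -0.221, -0.0], [-0.0, -0.001, -1.0]]
force: [-0.3, -0.0, -0.2]
gripper_width: 0.193
clock: 9.43
tool_pos: [0.6166, 0.1649, 0.0231]
eef_rot: [[0.221, 0.975, -0.001], [0.975, -0.221, -0.0], [-0.0, -0.001, -1.0]]
force: [-0.3, -0.0, -0.3]
gripper_width: 0.193
```

```bash
python3 -m handwheel '{"xyz":[[0,0,0.12],[0,0,0.12],[0,0,0.12],[0,0,0]],"delta_rot":[[0,0,0],[0,0,0],[0,0,0],[0,0,0]],"hand":[1,1,1,1]}';python3 -m handwheel '{"xyz":[[0,0,0.12],[0,0,0.12],[0,0,0]],"delta_rot":[[0,0,0],[0,0,0],[0,0,0]],"hand":[1,1,1]}'
```

```text
clock: 9.77
tool_pos: [0.6163, 0.1649, 0.0136]
eef_rot: [[0.221, 0.975, -0.001], [0.975, -0.221, -0.0], [-0.001, -0.001, -1.0]]
force: [-0.3, 0.4, -1.0]
gripper_width: 0.194
clock: 10.02
tool_pos: [0.6165, 0.1649, 0.0078]
eef_rot: [[0.221, 0.975, -0.001], [0.975, -0.221, -0.0], [-0.001, -0.001, -1.0]]
force: [0.1, -0.2, -1.1]
gripper_width: 0.191
```

```bash
python3 -m handwheel '{"xyz":[[0,0,0.1],[0,0,0.1],[0,0,0.08],[0,0,0]],"delta_rot":[[0,0,0],[0,0,0],[0,0,0],[0,0,0]],"hand":[1,1,1,1]}';python3 -m handwheel '{"xyz":[[0,0,0.06],[0,0,0]],"delta_rot":[[0,0,0],[0,0,0]],"hand":[1,1]}'
```

```text
clock: 10.35
tool_pos: [0.6167, 0.165, 0.001]
eef_rot: [[0.221, 0.975, -0.001], [0.975, -0.221, -0.0], [-0.0, -0.001, -1.0]]
force: [0.2, -0.2, -0.9]
gripper_width: 0.194
clock: 10.52
tool_pos: [0.617, 0.1651, 0.0]
eef_rot: [[0.221, 0.975, 0.0], [0.975, -0.221, 0.0], [0.0, 0.0, -1.0]]
force: [-0.4, 0.1, -0.3]
gripper_width: 0.189
```

```bash
python3 -m handwheel '{"xyz":[[0,0,0.06],[0,0,0]],"delta_rot":[[0,0,0],[0,0,0]],"hand":[1,1]}';python3 -m handwheel '{"xyz":[[0,0,0.06],[0,0,0]],"delta_rot":[[0,0,0],[0,0,0]],"hand":[1,1]}'
```

```text
clock: 10.68
tool_pos: [0.6172, 0.1651, -0.0001]
eef_rot: [[0.221, 0.975, 0.001], [0.975, -0.221, 0.0], [0.0, 0.001, -1.0]]
force: [-2.9, -0.9, 5.5]
gripper_width: 0.194
clock: 10.85
tool_pos: [0.6173, 0.1652, -0.0002]
eef_rot: [[0.221, 0.975, 0.002], [0.975, -0.221, 0.0], [0.001, 0.001, -1.0]]
force: [-5.2, -0.4, 11.4]
gripper_width: 0.189
```

The pin is home: it contacts at exactly the predicted height, with 11 N. Next I open, rise and check the knob and pillar from above.

```bash
python3 -m handwheel '{"xyz":[[0,0,-0.06],[0,0,0],[0,0,0],[0,0,0],[0,0,0],[0,0,0],[0,0,-0.5],[0,0,-1],[0,0,-1],[0,0,-1],[0,0,-1],[0,0,-1],[0,0,-1],[0,0,-1],[0,0,0],[0,0,0]],"delta_rot":[[0,0,0],[0,0,0],[0,0,0],[0,0,0],[0,0,0],[0,0,0],[0,0,0],[0,0,0],[0,0,0],[0,0,0],[0,0,0],[0,0,0],[0,0,0],[0,0,0],[0,0,0],[0,0,0]],"hand":[1,-1,-1,-1,-1,-1,-1,-1,-1,-1,-1,-1,-1,-1,-1,-1]}'
python3 - <<'E'
from h import *
np.set_printoptions(precision=4,suppress=True)
im,K,T=cam("wrist");np.savez("w5.npz",im=im,K=K,T=T);o=env.get_obs();R,tp=o["eef_rot"],o["tool_pos"];print(tp)
for z in(.06,.045,.03):print(proj(K,T,[.6165,.165,z]))
p=proj(K,T,[.6165,.165,.045]);st,c,m=blob(im,*p,30,70);print(st,c,ray(K,T,*c,.045))
b=ray(K,T,c[0],st[1]+st[3]-.5,.060)+R[:,0]*.009;print("disc centre",b)
pl=[.6002,.0906];print("pillar px",[proj(K,T,pl+[z]) for z in(.07,.048,.03)])
a=im[150:330,135:375];save("c5.png",cv2.resize(cv2.convertScaleAbs(a,alpha=1.6),(800,600),interpolation=cv2.INTER_CUBIC))
E
```

```text
clock: 12.18
tool_pos: [0.6183, 0.1654, 0.1881]
eef_rot: [[0.221, 0.975, 0.004], [0.975, -0.221, 0.001], [0.002, 0.004, -1.0]]
force: [-0.2, 0.1, -0.2]
gripper_width: 1.0
[0.6172 0.1651 0.1862]
[254.0635 178.1923]
[254.0856 174.4273]
[254.1059 170.9696]
[245 164  18  23 343] [253.7318 174.9738] [0.616  0.1645 0.045 ]
disc centre [0.6163 0.1655 0.06  ]
pillar px [array([254.6615, 252.1474]), array([254.6569, 242.6181]), array([254.6535, 235.615 ])]
```

View pics/c5.png

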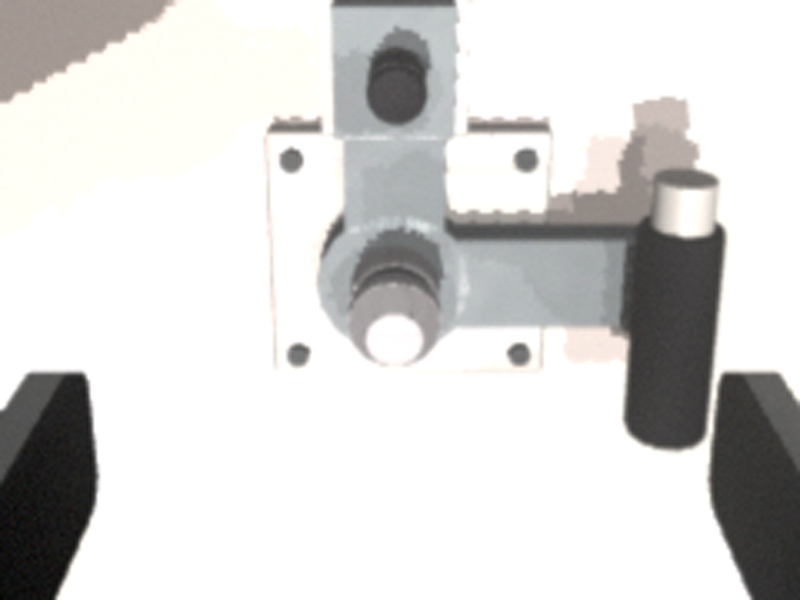

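The crop shows the pin upright and home in the lug: disc at world (0.616,0.1655), about 1 mm from the hole. The pillar's white top is at full-image (253.2,251.4), about 1 mm from its prediction. Now to the pliers.

```bash
python3 -m handwheel '{"xyz":[[-0.955,-0.053,0],[-0.955,-0.053,0],[-0.955,-0.053,0],[-0.955,-0.053,0],[-0.955,-0.053,0],[-0.955,-0.053,0],[-0.955,-0.053,0],[-0.955,-0.053,0],[-0.955,-0.053,0],[-0.955,-0.053,0],[-0.955,-0.053,0],[-0.955,-0.053,0],[-0.955,-0.053,0],[-0.955,-0.053,0],[-0.955,-0.053,0],[-0.955,-0.053,0],[-0.955,-0.053,0]],"delta_rot":[[0,0,0],[0,0,0],[0,0,0],[0,0,0],[0,0,0],[0,0,0],[0,0,0],[0,0,0],[0,0,0],[0,0,0],[0,0,0],[0,0,0],[0,0,0],[0,0,0],[0,0,0],[0,0,0],[0,0,0]],"hand":[-1,-1,-1,-1,-1,-1,-1,-1,-1,-1,-1,-1,-1,-1,-1,-1,-1]}'
python3 -m handwheel '{"xyz":[[0,0,0],[0,0,0],[0,0,0],[0,0,0],[0,0,0],[0,0,0],[0,0,0],[0,0,0],[0,0,0],[0,0,0],[0,0,0],[0,0,0],[0,0,0],[0,0,0],[0,0,0],[0,0,0],[0,0,0]],"delta_rot":[[0,0,-0.0371],[0,0,-0.0371],[0,0,-0.0371],[0,0,-0.0371],[0,0,-0.0371],[0,0,-0.0371],[0,0,-0.0371],[0,0,-0.0371],[0,0,-0.0371],[0,0,-0.0371],[0,0,-0.0371],[0,0,-0.0371],[0,0,-0.0371],[0,0,-0.0371],[0,0,-0.0371],[0,0,0],[0,0,0]],"hand":[-1,-1,-1,-1,-1,-1,-1,-1,-1,-1,-1,-1,-1,-1,-1,-1,-1]}'
python3 - <<'E'
from h import *
np.set_printoptions(precision=4,suppress=True)
f=np.load("w5.npz");print("pillar",ray(f["K"],f["T"],253.2,251.4,.07))
im,K,T=cam("wrist");np.savez("w6.npz",im=im,K=K,T=T);o=env.get_obs();R,tp=o["eef_rot"],o["tool_pos"];print(tp,R)
print([proj(K,T,p) for p in([.5654,-.2292,.056],[.5055,-.2262,.056])])
a=cv2.convertScaleAbs(im[20:320,56:456],alpha=1.7);save("c6.png",cv2.resize(a,(800,600),interpolation=cv2.INTER_CUBIC))
E
```

```text
clock: 13.65
tool_pos: [0.5038, -0.2264, 0.1839]
eef_rot: [[0.221, 0.975, -0.004], [0.975, -0.221, 0.002], [0.001, -0.004, -1.0]]
force: [0.6, -0.5, -0.1]
gripper_width: 1.002
clock: 15.07
tool_pos: [0.5045, -0.2255, 0.1845]
eef_rot: [[-0.999, 0.048, -0.003], [0.048, 0.999, 0.001], [0.003, 0.001, -1.0]]
force: [-0.2, -0.2, -0.5]
gripper_width: 0.997
pillar [0.5989 0.0918 0.07  ]
[ 0.5047 -0.2255  0.1848] [[-0.9989  0.0477 -0.0023]
 [ 0.0477  0.9989  0.001 ]
 [ 0.0023  0.0009 -1.    ]]
[array([254.3057, 234.2327]), array([254.3581, 178.8119])]
```

View pics/c6.png

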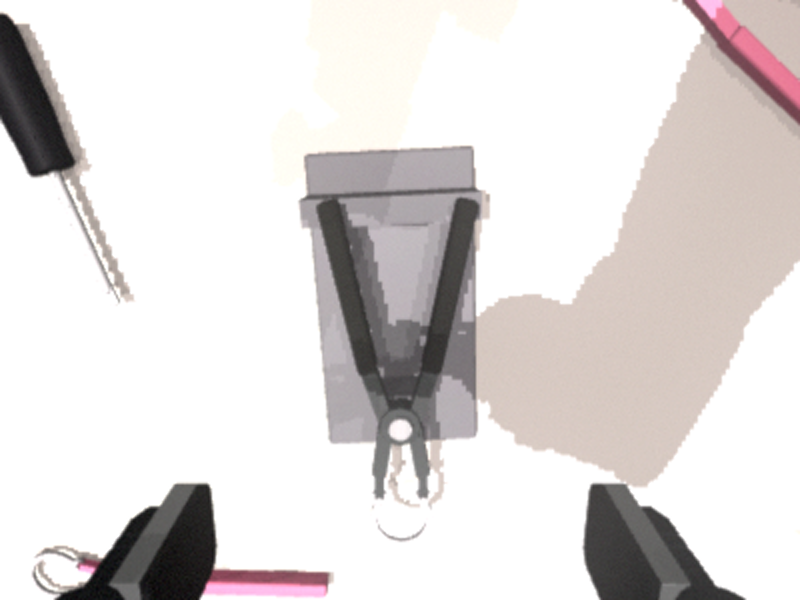

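The crop shows the pliers on the cradle, aligned with the tool to about 0.01 rad. The pivot is at full-image (256,235), the handle ends' midpoint at (255.3,121.5) and the ring's far edge at (257,290). The grip point is 1.4 mm along tool −x. I descend and squeeze.

```bash
python3 - <<'E'
from h import *
np.set_printoptions(precision=4,suppress=True)
f=np.load("w6.npz");K,T=f["K"],f["T"];p=ray(K,T,256,235,.055);h=ray(K,T,255.25,121.5,.056);r=ray(K,T,257,289.5,.048)
n=lambda a:np.linalg.norm(a[:2]);print(p,h,r,n(p-h),n(r-p));d=(p-h)/n(p-h);print("grip",p-.06*d,np.arctan2(d[1],d[0]),np.arctan2(*(r-h)[1::-1]))
E
python3 -m handwheel '{"xyz":[[-0.056,0,0.875],[0,0,0.875],[0,0,0.875],[0,0,0.875],[0,0,0.875],[0,0,0.875],[0,0,0.875],[0,0,0],[0,0,0]],"delta_rot":[[0,0,-0.0035],[0,0,0],[0,0,0],[0,0,0],[0,0,0],[0,0,0],[0,0,0],[0,0,0],[0,0,0]],"hand":[-1,-1,-1,-1,-1,-1,-1,-1,-1]}'
```

```text
[ 0.5668 -0.2275  0.055 ] [ 0.4503 -0.2226  0.056 ] [ 0.6382 -0.2297  0.048 ] 0.11667400484520517 0.07143133997622124
grip [ 0.5069 -0.225   0.0555] -0.041485817339929745 -0.037572425215831054
clock: 15.87
tool_pos: [0.5053, -0.2252, 0.0317]
eef_rot: [[-0.999, 0.035, -0.004], [0.035, 0.999, 0.002], [0.004, 0.002, -1.0]]
force: [0.7, -0.8, 0.3]
gripper_width: 1.002
```

```bash
python3 -m handwheel '{"xyz":[[-0.05,0,0.6],[0,0,0.6],[0,0,0.54],[0,0,0],[0,0,0],[0,0,0],[0,0,0],[0,0,0],[0,0,0],[0,0,0],[0,0,0],[0,0,0],[0,0,0]],"delta_rot":[[0,0,0],[0,0,0],[0,0,0],[0,0,0],[0,0,0],[0,0,0],[0,0,0],[0,0,0],[0,0,0],[0,0,0],[0,0,0],[0,0,0],[0,0,0]],"hand":[-1,-1,-1,-1,1,1,1,1,1,1,1,1,1]}' 50
```

```text
clock: 16.95
tool_pos: [0.5095, -0.2268, -0.007]
eef_rot: [[-0.999, 0.034, 0.004], [0.034, 0.999, -0.002], [-0.004, -0.002, -1.0]]
force: [-3.4, 1.1, 12.4]
gripper_width: 0.325
```

The pads stopped at 0.325, about 29–30 mm, so the handles are fully squeezed. Next I lift.

```bash
python3 -m handwheel '{"xyz":[[0,0,-0.2],[0,0,-0.4],[0,0,-0.8],[0,0,-0.8],[0,0,-0.8],[0,0,-0.8],[0,0,-0.8],[0,0,0],[0,0,0],[0,0,0],[0,0,0]],"delta_rot":[[0,0,0],[0,0,0],[0,0,0],[0,0,0],[0,0,0],[0,0,0],[0,0,0],[0,0,0],[0,0,0],[0,0,0],[0,0,0]],"hand":[1,1,1,1,1,1,1,1,1,1,1]}'
python3 - <<'E'
from h import *
np.set_printoptions(precision=4,suppress=True)
im,K,T=cam("wrist");np.savez("w7.npz",im=im,K=K,T=T);o=env.get_obs();R,tp=o["eef_rot"],o["tool_pos"]
print(tp,o["force"],o["moment"],o["qpos"])
s,K2,T2=cam("scene");np.savez("s7.npz",im=s,K=K2,T=T2);save("w7.png",im);save("s7.png",s)
P=lambda x,y,zu:proj(K,T,tp+R@[x,y,-zu])
print("pivot px",P(-.06,0,.067),"ring c",P(-.1085,0,.06),"far",P(-.129,0,.06),"grip",P(0,0,.07),"scene ring",proj(K2,T2,tp+R@[-.1085,0,-.06]))
E
```

```text
clock: 17.87
tool_pos: [0.5068, -0.2254, 0.1028]
eef_rot: [[-0.999, 0.034, -0.003], [0.034, 0.999, 0.001], [0.003, 0.001, -1.0]]
force: [-0.4, 0.0, -1.9]
gripper_width: 0.322
[ 0.5068 -0.2254  0.1028] [-0.3584  0.5347 -1.1817] [-0.0258  0.0577  0.0331] [-0.4184  0.4032 -0.0032  1.1679  0.     -0.3844]
pivot px [255.3835 405.9524] ring c [255.3938 460.2793] far [255.4011 485.3319] grip [255.3571 303.4338] scene ring [149.7531 174.4836]
```

```bash
python3 - <<'E'
from h import *
np.set_printoptions(precision=2,suppress=True,linewidth=200)
f=np.load("w7.npz");im,K,T=f["im"],f["K"],f["T"];o=env.get_obs();R,tp=o["eef_rot"],o["tool_pos"]
P=lambda x,y,zu:proj(K,T,tp+R@[x,y,-zu])
for zu in(.060,.063,.066): print(zu,[P(x,y,zu) for x,y in((.0615,0),(.0615,-.015),(.0615,.015),(.03,.015))])
g=cv2.cvtColor(im,cv2.COLOR_RGB2GRAY)
for v in range(205,275,5):
    r=np.flatnonzero(g[v,170:340]<45)+170
    sp=np.split(r,np.flatnonzero(np.diff(r)>2)+1); print(v,[(s[0],s[-1]) for s in sp if len(s)>2])
t,K2,T2=cam("top");np.savez("t7.npz",im=t,K=K2,T=T2)
Q=lambda x,y,zu:proj(K2,T2,tp+R@[x,y,-zu]);print("top: grip",Q(0,0,.06),"pivot",Q(-.06,0,.065),"ring",Q(-.1085,0,.055))
c=Q(-.1085,0,.055).astype(int);print(c);print(cv2.cvtColor(t,cv2.COLOR_RGB2GRAY)[c[1]-14:c[1]+26,c[0]-18:c[0]+16])
E
```

```text
0.06 [array([255.18, 149.24]), array([215.28, 149.25]), array([295.06, 149.23]), array([292.06, 226.29])]
0.063 [array([255.18, 150.68]), array([214.33, 150.69]), array([296.02, 150.67]), array([292.87, 229.31])]
0.066 [array([255.18, 152.19]), array([213.33, 152.2 ]), array([297.02, 152.18]), array([293.72, 232.47])]
205 [(np.int64(221), np.int64(245)), (np.int64(265), np.int64(290))]
210 [(np.int64(221), np.int64(245)), (np.int64(265), np.int64(290))]
215 [(np.int64(221), np.int64(245)), (np.int64(265), np.int64(290))]
220 [(np.int64(222), np.int64(245)), (np.int64(265), np.int64(289))]
225 [(np.int64(222), np.int64(245)), (np.int64(266), np.int64(289))]
230 [(np.int64(222), np.int64(245)), (np.int64(266), np.int64(289))]
235 [(np.int64(222), np.int64(245)), (np.int64(265), np.int64(289))]
240 [(np.int64(222), np.int64(246)), (np.int64(265), np.int64(289))]
245 [(np.int64(222), np.int64(246)), (np.int64(265), np.int64(289))]
250 [(np.int64(222), np.int64(247)), (np.int64(265), np.int64(289))]
255 [(np.int64(222), np.int64(245)), (np.int64(266), np.int64(289))]
260 [(np.int64(202), np.int64(208)), (np.int64(221), np.int64(245)), (np.int64(266), np.int64(290)), (np.int64(302), np.int64(310))]
265 [(np.int64(197), np.int64(207)), (np.int64(221), np.int64(245)), (np.int64(266), np.int64(291)), (np.int64(304), np.int64(315))]
270 [(np.int64(219), np.int64(245)), (np.int64(266), np.int64(292)), (np.int64(305), np.int64(316))]
top: grip [344.07 203.18] pivot [344.16 179.92] ring [343.24 162.2 ]
[343 162]
[[115 114 114 ... 114 113 113]
 [116 116 116 ... 115 116 115]
 [115 114 115 ... 116 113 115]
 ...
 [ 28  28  35 ...  15  29  37]
 [ 33  32  36 ...  21  32  35]
 [ 40  29  36 ...  27  36  29]]
```

The handles lie parallel and centred in the tool (mid u = 255.5). The pliers' mid-height is about 55 mm above the reported TCP, from the lift-off pose. I carry them over to the pillar, still well above it.

```bash
python3 -m handwheel '{"xyz":[[0.067,0.4,0],[0.067,0.8,0],[0.067,0.8,0],[0.067,0.8,0],[0.067,0.8,0],[0.067,0.8,0],[0.067,0.8,0],[0.067,0.8,0],[0.067,0.8,0],[0.067,0.8,0],[0.067,0.8,0],[0.067,0.8,0],[0.067,0.8,0],[0.067,0.8,0],[0.067,0.8,0],[0.067,0.8,0],[0,0.4,0],[0,0,0],[0,0,0],[0,0,0]],"delta_rot":[[0,0,0],[0,0,0],[0,0,0],[0,0,0],[0,0,0],[0,0,0],[0,0,0],[0,0,0],[0,0,0],[0,0,0],[0,0,0],[0,0,0],[0,0,0],[0,0,0],[0,0,0],[0,0,0],[0,0,0],[0,0,0],[0,0,0],[0,0,0]],"hand":[1,1,1,1,1,1,1,1,1,1,1,1,1,1,1,1,1,1,1,1]}'
python3 -m handwheel '{"xyz":[[0,0,0.6],[0,0,0.7],[0,0,0.7],[0,0,0.4],[0,0,0],[0,0,0],[0,0,0]],"delta_rot":[[0,0,0],[0,0,0],[0,0,0],[0,0,0],[0,0,0],[0,0,0],[0,0,0]],"hand":[1,1,1,1,1,1,1]}'
python3 - <<'E'
from h import *
np.set_printoptions(precision=2,suppress=True,linewidth=220)
im,K,T=cam("top");np.savez("t8.npz",im=im,K=K,T=T);o=env.get_obs();R,tp=o["eef_rot"],o["tool_pos"];print(tp*1e3,o["gripper_width"])
for n,q in(("pillar top",[.5992,.0917,.07]),("ring",tp+R@[-.1085,0,-.055]),("pivot",tp+R@[-.06,0,-.06]),("far",tp+R@[-.129,0,-.055])):print(n,proj(K,T,q))
s,K2,T2=cam("scene");np.savez("s8.npz",im=s,K=K2,T=T2)
print("scene pillar top",proj(K2,T2,[.5992,.0917,.07]),"ring far",proj(K2,T2,tp+R@[-.129,0,-.055]))
c=proj(K,T,tp+R@[-.1085,0,-.055]).astype(int)
g=im[...,1][c[1]-12:c[1]+22,c[0]-14:c[0]+14];print(c-[14,12]);print("\n".join(" ".join("%3d"%x for x in r) for r in g))
E
```

```text
clock: 19.68
tool_pos: [0.492, 0.0941, 0.1044]
eef_rot: [[-0.999, 0.034, -0.0], [0.034, 0.999, -0.001], [0.0, -0.001, -1.0]]
force: [1.2, -1.1, -2.5]
gripper_width: 0.325
clock: 20.27
tool_pos: [0.493, 0.0945, 0.0454]
eef_rot: [[-0.999, 0.035, 0.001], [0.035, 0.999, 0.0], [-0.001, 0.0, -1.0]]
force: [0.1, -0.2, -1.9]
gripper_width: 0.319
[493.31  94.66  45.64] 0.3189027536652334
pillar top [223.42 175.86]
ring [222.91 173.27]
pivot [222.36 190.63]
far [223.09 165.89]
scene pillar top [275.81 188.46] ring far [277.62 183.47]
[208 161]
110 110 106 102 104  97  68  58  74  99 109 111 110 101  77  66  69  68  71  70  71  70  70  69  67  65  60  79
108 110 105  96 105 104  88  81  91 107 108 111 111 101  78  65  69  70  71  70  70  70  71  70  73  64  62  84
109 110 105  96 103 108 102 100 106 110 110 111 111 103  79  70  67  69  69  69  70  70  69  70  72  65  67  91
111 111 105  99 103 110 111 110 110 111 109 112 110  99  81  72  71  67  72  69  70  68  70  70  69  68  81 103
110 109 104 105 107 112 112 110 110 111 110 110 106  90  79  75  74  74  70  69  67  67  67  67  65  68  90 106

[... 2547 characters left out ...]
  59  56  79  97 105 110 110
108 109 109 110 109 111 109 111 106  91  79  93 102  95  68  60  89 102 105  97  82  53  51  77  96 105 110 109
109 110 109 112 111 110 110 110 107  91  75  89 104 101  77  64  83 102 105  96  76  55  47  72  98 110 110 110
110 109 109 109 110 109 111 110 109  94  77  88 102 103  85  67  83 100 104  98  80  65  50  66  97 105 102 100
111 110 110 109 110 110 109 110 111 100  84  88 101 104  91  66  75  96 106  98  84  76  57  62  90  90  75  73
108 111 110 108 110 111 111 111 112 103  93  92  99 104  95  69  66  92 105 100  90  82  55  59  85  84  57  58
110 110 110 112 111 111 109 110 110 106  95  85  96 104  96  68  63  91 103 102  92  76  51  52  83  88  72  73
```

```bash
python3 -m handwheel '{"xyz":[[0.1,0.03,0.3],[0,0,0.3],[0,0,0.13],[0,0,0],[0,0,0],[0,0,0]],"delta_rot":[[0,0,0],[0,0,0],[0,0,0],[0,0,0],[0,0,0],[0,0,0]],"hand":[1,1,1,1,1,1]}'
python3 - <<'E'
from h import *
np.set_printoptions(precision=2,suppress=True,linewidth=220)
o=env.get_obs();R,tp=o["eef_rot"],o["tool_pos"];print(tp*1e3)
A=[]
for n,w in(("top",56),("scene",48)):
    im,K,T=cam(n);np.savez(n+"9.npz",im=im,K=K,T=T)
    pr=lambda p:proj(K,T,p)
    c=pr(tp+R@[-.1,0,-.055]).astype(int);x0,y0=c[0]-w//2,c[1]-w*3//4
    a=cv2.resize(cv2.convertScaleAbs(im[y0:y0+w*3//2,x0:x0+w],alpha=1.9),(400,600),interpolation=cv2.INTER_CUBIC);A.append(a);s=400/w
    for m,p in(("pillar top",[.5992,.0917,.07]),("ring",tp+R@[-.1085,0,-.055]),("far",tp+R@[-.129,0,-.055]),("near wide",tp+R@[-.1085,.024,-.055]),("pivot",tp+R@[-.06,0,-.06])):
        print(n,m,(pr(p)-[x0,y0]+.5)*s+[len(A)*400-400,0])
save("c9.png",np.hstack(A))
E
```

```text
clock: 20.87
tool_pos: [0.4898, 0.0957, 0.0262]
eef_rot: [[-0.999, 0.034, -0.0], [0.034, 0.999, -0.0], [0.0, -0.0, -1.0]]
force: [0.2, 0.4, -2.1]
gripper_width: 0.322
[489.77  95.68  26.24]
top pillar top [213.74 288.26]
top ring [210.93 286.42]
top far [212.15 234.47]
top near wide [149.29 285.59]
top pivot [207.1  408.71]
scene pillar top [610.93 349.66]
scene ring [612.11 319.31]
scene far [624.95 353.54]
scene near wide [683.88 312.93]
scene pivot [583.78 230.33]
```

View pics/c9.png

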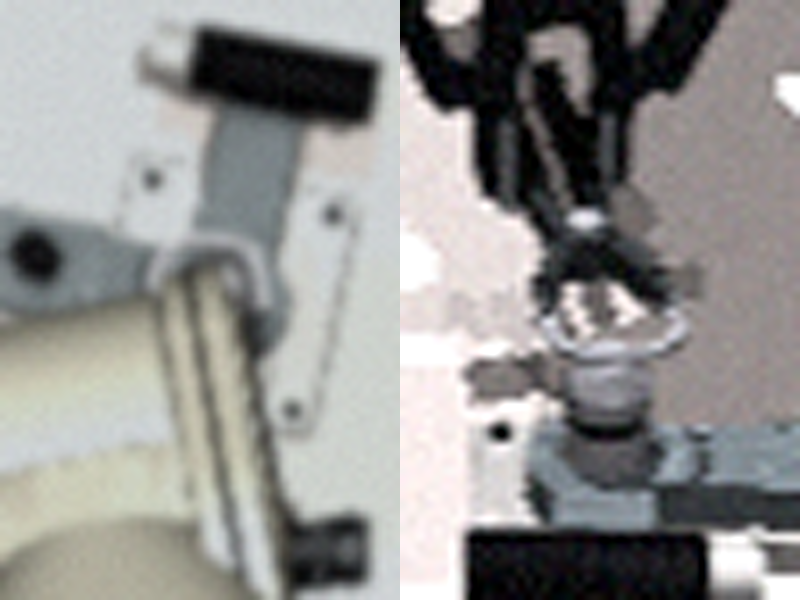

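The composite shows the ring spread and level, over the pillar, with far edge and width as predicted: scene ring mid x ≈ 615, pillar ≈ 608, so perhaps 2 mm off in +y. I'll lower stepwise, watch the force, and centre by feel.

```bash
python3 -m handwheel '{"xyz":[[0,-0.04,0.15],[0,0,0.15],[0,0,0.15],[0,0,0],[0,0,0]],"delta_rot":[[0,0,0],[0,0,0],[0,0,0],[0,0,0],[0,0,0]],"hand":[1,1,1,1,1]}';python3 -m handwheel '{"xyz":[[0,0,0.12],[0,0,0.12],[0,0,0.12],[0,0,0],[0,0,0]],"delta_rot":[[0,0,0],[0,0,0],[0,0,0],[0,0,0],[0,0,0]],"hand":[1,1,1,1,1]}'
```

```text
clock: 21.38
tool_pos: [0.4892, 0.0945, 0.0146]
eef_rot: [[-0.999, 0.034, -0.001], [0.034, 0.999, -0.0], [0.001, -0.0, -1.0]]
force: [0.2, -0.6, -1.5]
gripper_width: 0.325
clock: 21.8
tool_pos: [0.4904, 0.0947, 0.0063]
eef_rot: [[-0.999, 0.034, 0.001], [0.034, 0.999, 0.0], [-0.001, 0.0, -1.0]]
force: [1.2, 0.6, -0.9]
gripper_width: 0.323
```

```bash
python3 - <<'E'
from h import *
np.set_printoptions(precision=2,suppress=True,linewidth=220)
f=np.load("scene9.npz");im,K,T=f["im"],f["K"],f["T"]
for z in(.07,.062,.048):
  c=proj(K,T,[.5992,.0917,z]);e=proj(K,T,[.5992+.0,.0917+.015,z])-c;v=int(round(c[1]+ (2 if z<.07 else 0)));print(z,c,"halfw",e[0],v,im[v,int(c[0])-9:int(c[0])+10,1],int(c[0])-9)
g=np.load("scene0.npz")["im"]
for v in (187,189,191,193,195,197): print(v,g[v,262:292,1])
E
```

```text
0.07 [275.81 188.46] halfw 5.316184525079393 188 [106 122 109  72  99 111  92  89 106 111 116 112  91  91  94 109 103  58  47] 266
0.062 [275.73 190.88] halfw 5.29197438055138 193 [55 46 42 58 43 54 74 72 71 71 75 68 66 57 58 71 77 75 77] 266
0.048 [275.59 195.06] halfw 5.250132993179591 197 [124  97  76  83  52  16  28  43  45  48  45  46  35  19  41  66  76  81  73] 266
187 [134 133 135 134 133 133 132 135 132 135 133 135 131 129 132 133 130 136 133 133 131 134 134 134 135 134 135 135 134 133]
189 [134 133 136 136 131 135 136 131 133 134 120 112 106 106 106 109 104 118 137 136 136 137 135 136 135 132 133 132 132 134]
191 [133 132 134 134 135 136 137 134 114  79  72  74  84  93  95  80  67  59  78 117 135 136 134 135 135 136 137 132 136 133]
193 [131 132 131 133 135 131 132 136  96  63  81  79  80  80  83  77  70  70  58 106 138 132 133 135 135 138 134 133 134 133]
195 [130 138 137 136 135 135 135 142  91  32  40  54  66  71  74  65  53  42  41 107 137 135 131 133 136 134 132 132 136 131]
197 [105  93 120 133 131 110 100  95  64  20  21  37  41  45  45  44  34  17  42  94 130 137 137 136 134 133 133 132 134 136]
```

```bash
python3 -m handwheel '{"xyz":[[0,0,0.1],[0,0,0.1],[0,0,0],[0,0,0],[0,0,0]],"delta_rot":[[0,0,0],[0,0,0],[0,0,0],[0,0,0],[0,0,0]],"hand":[1,1,1,1,1]}';python3 -m handwheel '{"xyz":[[0,0,0.1],[0,0,0.1],[0,0,0],[0,0,0],[0,0,0]],"delta_rot":[[0,0,0],[0,0,0],[0,0,0],[0,0,0],[0,0,0]],"hand":[1,1,1,1,1]}'
```

```text
clock: 22.22
tool_pos: [0.4907, 0.0948, 0.0013]
eef_rot: [[-0.999, 0.034, 0.002], [0.034, 0.999, 0.0], [-0.002, 0.0, -1.0]]
force: [3.9, -0.6, -1.1]
gripper_width: 0.323
clock: 22.63
tool_pos: [0.489, 0.0945, -0.0043]
eef_rot: [[-0.999, 0.034, -0.001], [0.034, 0.999, -0.0], [0.001, -0.0, -1.0]]
force: [2.6, 0.6, -2.8]
gripper_width: 0.321
```

The pillar pushes the tool with about 3 N in +x, so the ring sits too far toward −x. I'll shift in +x.

```bash
python3 -m handwheel '{"xyz":[[-0.06,0,0.05],[0,0,0],[0,0,0],[0,0,0]],"delta_rot":[[0,0,0],[0,0,0],[0,0,0],[0,0,0]],"hand":[1,1,1,1]}';python3 -m handwheel '{"xyz":[[-0.06,0,0],[0,0,0],[0,0,0],[0,0,0]],"delta_rot":[[0,0,0],[0,0,0],[0,0,0],[0,0,0]],"hand":[1,1,1,1]}'
```

```text
clock: 22.97
tool_pos: [0.4901, 0.0944, -0.0057]
eef_rot: [[-0.999, 0.034, -0.002], [0.034, 0.999, -0.0], [0.002, -0.0, -1.0]]
force: [-0.1, -0.6, -1.9]
gripper_width: 0.322
clock: 23.3
tool_pos: [0.4927, 0.0945, -0.0052]
eef_rot: [[-0.999, 0.034, -0.0], [0.034, 0.999, -0.0], [0.0, -0.0, -1.0]]
force: [0.2, -0.1, -2.5]
gripper_width: 0.322
```

Free now. I'll probe the other side in x to find the play.

```bash
python3 -m handwheel '{"xyz":[[-0.06,0,0],[0,0,0],[0,0,0],[0,0,0]],"delta_rot":[[0,0,0],[0,0,0],[0,0,0],[0,0,0]],"hand":[1,1,1,1]}';python3 -m handwheel '{"xyz":[[-0.05,0,0],[0,0,0],[0,0,0],[0,0,0]],"delta_rot":[[0,0,0],[0,0,0],[0,0,0],[0,0,0]],"hand":[1,1,1,1]}'
```

```text
clock: 23.63
tool_pos: [0.4942, 0.0945, -0.0052]
eef_rot: [[-0.999, 0.034, -0.0], [0.034, 0.999, 0.0], [0.0, 0.0, -1.0]]
force: [1.2, -0.4, -2.1]
gripper_width: 0.319
clock: 23.97
tool_pos: [0.4954, 0.0944, -0.0052]
eef_rot: [[-0.999, 0.034, -0.0], [0.034, 0.999, -0.0], [0.0, -0.0, -1.0]]
force: [0.0, -0.1, -1.2]
gripper_width: 0.323
```

```bash
python3 -m handwheel '{"xyz":[[-0.05,0,0],[0,0,0],[0,0,0],[0,0,0]],"delta_rot":[[0,0,0],[0,0,0],[0,0,0],[0,0,0]],"hand":[1,1,1,1]}';python3 -m handwheel '{"xyz":[[0.14,0,0.06],[0,0.05,0],[0,0,0],[0,0,0],[0,0,0]],"delta_rot":[[0,0,0],[0,0,0],[0,0,0],[0,0,0],[0,0,0]],"hand":[1,1,1,1,1]}'
```

```text
clock: 24.3
tool_pos: [0.4967, 0.0944, -0.0052]
eef_rot: [[-0.999, 0.034, -0.0], [0.034, 0.999, 0.0], [0.0, 0.0, -1.0]]
force: [0.0, 0.3, -2.3]
gripper_width: 0.325
clock: 24.72
tool_pos: [0.4933, 0.0958, -0.0067]
eef_rot: [[-0.999, 0.034, 0.0], [0.034, 0.999, -0.0], [-0.0, 0.0, -1.0]]
force: [0.2, 0.5, -2.2]
gripper_width: 0.32
```

Free from x = 0.490 to 0.497: in the groove the play is larger. Now I probe y both ways.

```bash
python3 -m handwheel '{"xyz":[[0,0.08,0],[0,0,0],[0,0,0],[0,0,0]],"delta_rot":[[0,0,0],[0,0,0],[0,0,0],[0,0,0]],"hand":[1,1,1,1]}';python3 -m handwheel '{"xyz":[[0,0.06,0],[0,0,0],[0,0,0],[0,0,0]],"delta_rot":[[0,0,0],[0,0,0],[0,0,0],[0,0,0]],"hand":[1,1,1,1]}';python3 -m handwheel '{"xyz":[[0,-0.14,0],[0,-0.13,0],[0,0,0],[0,0,0],[0,0,0]],"delta_rot":[[0,0,0],[0,0,0],[0,0,0],[0,0,0],[0,0,0]],"hand":[1,1,1,1,1]}';python3 -m handwheel '{"xyz":[[0,-0.06,0],[0,0,0],[0,0,0],[0,0,0]],"delta_rot":[[0,0,0],[0,0,0],[0,0,0],[0,0,0]],"hand":[1,1,1,1]}'
```

```text
clock: 25.05
tool_pos: [0.4933, 0.0978, -0.0067]
eef_rot: [[-0.999, 0.034, 0.0], [0.034, 0.999, -0.0], [-0.0, -0.0, -1.0]]
force: [-0.1, 0.2, -1.7]
gripper_width: 0.321
clock: 25.38
tool_pos: [0.4933, 0.099, -0.0068]
eef_rot: [[-0.999, 0.034, -0.0], [0.034, 0.999, -0.0], [0.0, -0.0, -1.0]]
force: [-0.3, -1.1, -1.9]
gripper_width: 0.317
clock: 25.8
tool_pos: [0.4931, 0.0925, -0.0067]
eef_rot: [[-0.999, 0.034, 0.0], [0.034, 0.999, 0.0], [-0.0, 0.0, -1.0]]
force: [-0.8, -1.0, -1.3]
gripper_width: 0.319
clock: 26.13
tool_pos: [0.4931, 0.091, -0.0067]
eef_rot: [[-0.999, 0.034, 0.0], [0.034, 0.999, 0.0], [-0.0, 0.0, -1.0]]
force: [0.3, -0.5, -3.3]
gripper_width: 0.319
```

```bash
python3 -m handwheel '{"xyz":[[0,-0.06,0],[0,0,0],[0,0,0],[0,0,0]],"delta_rot":[[0,0,0],[0,0,0],[0,0,0],[0,0,0]],"hand":[1,1,1,1]}';python3 -m handwheel '{"xyz":[[0,-0.06,0],[0,0,0],[0,0,0],[0,0,0]],"delta_rot":[[0,0,0],[0,0,0],[0,0,0],[0,0,0]],"hand":[1,1,1,1]}'
```

```text
clock: 26.47
tool_pos: [0.493, 0.0895, -0.0067]
eef_rot: [[-0.999, 0.034, 0.0], [0.034, 0.999, 0.0], [-0.0, 0.0, -1.0]]
force: [-0.2, 0.3, -1.8]
gripper_width: 0.317
clock: 26.8
tool_pos: [0.493, 0.0884, -0.0067]
eef_rot: [[-0.999, 0.033, 0.0], [0.033, 0.999, 0.001], [-0.0, 0.001, -1.0]]
force: [0.9, 1.8, -2.1]
gripper_width: 0.318
```

Contact on the −y side is at about 0.0887. I'll confirm the +y side.

```bash
python3 -m handwheel '{"xyz":[[0,0.16,0],[0,0.16,0],[0,0.12,0],[0,0,0],[0,0,0],[0,0,0]],"delta_rot":[[0,0,0],[0,0,0],[0,0,0],[0,0,0],[0,0,0],[0,0,0]],"hand":[1,1,1,1,1,1]}';python3 -m handwheel '{"xyz":[[0,0.05,0],[0,0,0],[0,0,0],[0,0,0]],"delta_rot":[[0,0,0],[0,0,0],[0,0,0],[0,0,0]],"hand":[1,1,1,1]}'
```

```text
clock: 27.3
tool_pos: [0.4933, 0.0989, -0.0068]
eef_rot: [[-0.999, 0.034, -0.0], [0.034, 0.999, -0.0], [0.0, -0.0, -1.0]]
force: [-0.1, 0.2, -1.8]
gripper_width: 0.322
clock: 27.63
tool_pos: [0.4934, 0.0996, -0.0068]
eef_rot: [[-0.999, 0.035, 0.0], [0.035, 0.999, -0.001], [-0.0, -0.001, -1.0]]
force: [0.4, -3.9, -2.4]
gripper_width: 0.321
```

```bash
python3 -m handwheel '{"xyz":[[0,-0.13,0],[0,-0.12,0],[0.08,0,0],[0.08,0,0],[0,0,0],[0,0,0],[0,0,0]],"delta_rot":[[0,0,0],[0,0,0],[0,0,0],[0,0,0],[0,0,0],[0,0,0],[0,0,0]],"hand":[1,1,1,1,1,1,1]}';python3 -m handwheel '{"xyz":[[0.05,0,0],[0,0,0],[0,0,0],[0,0,0]],"delta_rot":[[0,0,0],[0,0,0],[0,0,0],[0,0,0]],"hand":[1,1,1,1]}';python3 -m handwheel '{"xyz":[[0.05,0,0],[0,0,0],[0,0,0],[0,0,0]],"delta_rot":[[0,0,0],[0,0,0],[0,0,0],[0,0,0]],"hand":[1,1,1,1]}'
```

```text
clock: 28.22
tool_pos: [0.4893, 0.0944, -0.0066]
eef_rot: [[-0.999, 0.034, 0.0], [0.034, 0.999, 0.0], [-0.0, 0.0, -1.0]]
force: [0.4, 0.1, -2.1]
gripper_width: 0.323
clock: 28.55
tool_pos: [0.4891, 0.0944, -0.0064]
eef_rot: [[-0.999, 0.034, 0.002], [0.034, 0.999, 0.0], [-0.002, 0.0, -1.0]]
force: [4.3, 0.2, -3.2]
gripper_width: 0.32
clock: 28.88
tool_pos: [0.489, 0.0944, -0.0061]
eef_rot: [[-0.999, 0.034, 0.004], [0.034, 0.999, 0.0], [-0.004, 0.0, -1.0]]
force: [7.6, -0.5, -3.7]
gripper_width: 0.321
```

```bash
python3 -m handwheel '{"xyz":[[-0.2,0,0],[-0.2,0,0],[-0.04,0,0],[0,0,0],[0,0,0],[0,0,0]],"delta_rot":[[0,0,0],[0,0,0],[0,0,0],[0,0,0],[0,0,0],[0,0,0]],"hand":[1,1,1,1,1,1]}';python3 -m handwheel '{"xyz":[[-0.05,0,0],[0,0,0],[0,0,0],[0,0,0]],"delta_rot":[[0,0,0],[0,0,0],[0,0,0],[0,0,0]],"hand":[1,1,1,1]}';python3 -m handwheel '{"xyz":[[-0.05,0,0],[0,0,0],[0,0,0],[0,0,0]],"delta_rot":[[0,0,0],[0,0,0],[0,0,0],[0,0,0]],"hand":[1,1,1,1]}'
```

```text
clock: 29.38
tool_pos: [0.4969, 0.0938, -0.007]
eef_rot: [[-0.999, 0.034, -0.001], [0.034, 0.999, -0.0], [0.001, -0.0, -1.0]]
force: [-0.3, -0.7, -2.2]
gripper_width: 0.321
clock: 29.72
tool_pos: [0.4988, 0.0938, -0.0067]
eef_rot: [[-0.999, 0.034, -0.0], [0.034, 0.999, 0.0], [0.0, -0.0, -1.0]]
force: [-0.1, -0.1, -2.0]
gripper_width: 0.323
clock: 30.05
tool_pos: [0.5001, 0.0938, -0.0067]
eef_rot: [[-0.999, 0.034, -0.0], [0.034, 0.999, 0.0], [0.0, -0.0, -1.0]]
force: [-0.3, 0.5, -2.4]
gripper_width: 0.321
```

Ring is in the groove: the y-play is 0.0887–0.099, which is wider than the pillar wall allows, and far-edge contact is at x = 0.4892. That puts the centre at x ≈ 0.4937, y ≈ 0.0938.

```bash
python3 -m handwheel '{"xyz":[[0.13,0,0],[0.125,0,0],[0,0,0],[0,0,0],[0,0,0],[0,0,0],[0,0,0],[0,0,0]],"delta_rot":[[0,0,0],[0,0,0],[0,0,0],[0,0,0],[0,0,0],[0,0,0],[0,0,0],[0,0,0]],"hand":[1,1,1,1,1,1,1,1]}'
python3 - <<'E'
from h import *
np.set_printoptions(precision=4,suppress=True)
o=env.get_obs();print(o["tool_pos"],o["eef_rot"],o["force"],o["moment"],o["gripper_width"])
f=np.load("scene9.npz");s,K,T=cam("scene");np.savez("sF.npz",im=s)
p=proj(K,T,[.616,.165,.045]).astype(int);st,c,m=blob(s,*p,8,45);print("pin scene",c,"exp",proj(K,T,[.6163,.165,.045]))
# handles in wrist: still parallel/level?
im,K,T=cam("wrist");g=cv2.cvtColor(im,cv2.COLOR_RGB2GRAY)
for v in(215,245):
    r=np.flatnonzero(g[v,170:340]<45)+170;sp=np.split(r,np.flatnonzero(np.diff(r)>2)+1);print(v,[(int(q[0]),int(q[-1])) for q in sp if len(q)>2])
E
```

```text
clock: 30.72
tool_pos: [0.4939, 0.094, -0.0067]
eef_rot: [[-0.999, 0.034, 0.0], [0.034, 0.999, 0.0], [-0.0, 0.0, -1.0]]
force: [-1.0, -0.1, -2.7]
gripper_width: 0.321
[ 0.4939  0.094  -0.0067] [[-0.9994  0.034   0.0001]
 [ 0.034   0.9994  0.    ]
 [-0.0001  0.     -1.    ]] [-1.0255 -0.1359 -2.7389] [ 0.0342  0.0423 -0.0039] 0.3210307852765281
pin scene [302.7568 197.6351] exp [302.7594 196.4946]
215 [(230, 244), (266, 289)]
245 [(222, 245), (266, 288)]
```

```bash
python3 -c "
from bench import env
o=env.get_obs();print(o['force'],o['gripper_width'],o['clock']);print(env.sign_off())"
```

```text
[ 0.14071235  0.30233663 -2.10817816] 0.31761562311032293 30.8167
the job is handed in; nothing more can be done
None
```

I pushed the lock pin home in the lug and let go of it. I then lifted the pliers squeezed and lowered the ring over the pillar. I handed in at 30.8 s with the ring held in the groove by the robot alone; sign-off gives no verdict.

**Last checks**
- **Pin:** the knob seated at the predicted height with 11 N, and a view from above showed it upright, about 1 mm from the hole axis. A last scene check put the knob within about 1 px of where it should be.
- **Load:** the only force on the tool was about 2.1 N downward, the pliers' own weight, so there was no contact with the mount. While I felt for the play, contact reached at most about 8 N.
- **Grip:** the fingers read 0.32, about 27–29 mm, so the handles are fully squeezed. The tool was level to 0.001 rad and the handles had not shifted in the fingers.

**What disagreed or failed**
- The first grasp of the pin closed on air. The real fingertips sit about 39.5 mm behind the reported TCP; a gentle touch on the knob showed this, and I corrected for it.
- **Ring x:** the position felt from contact was about 3 mm further in x than the cameras predicted, and I used the felt one. It rests on one contact side only, because probing the open side of the ring met nothing.
- **Ring height:** this comes from the lift-off pose (about 48 mm). The sideways play is consistent with the ring lying in the groove, but I did not measure the height separately.

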